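# Set the tube reader to the inner ring and index the carousel

## Robot

A 7-joint arm with a two-finger parallel gripper is mounted at the origin on the work surface. World frame = base frame: x ahead of the robot, y to its left, z up, the work surface at z = 0. Lengths are in m, angles in degrees, forces in N, time in s.
With the tool pointing down it reaches from about 0.4 to 0.875 m from the base axis. Payload 4.4 kg.
Tool frame: the origin (TCP) lies midway between the tips of the shut fingers; the grasp point (between the pads) lies 19 mm behind it; z points along the fingers, y is the line along which they close (so a half turn about z gives the same grasp; the last joint's range is limited). The gripper opens to 85 mm and grips with 20 to 120 N. Pads are 22 mm wide; open, the fingers measure 114 mm over their backs; the gripper's body (76 mm by 85 mm) begins 54 mm behind the grasp point. The pads swing forward as they close: fully open they stand 13 mm farther back than shut.
Start: joints at [-79.802, 36.005, 2.206, 86.941, -1.547, 57.084, -1.146], TCP at [0.157, 0.631, 0.231] pointing down, gripper open.
Joint ranges: [-175.42, 175.42], [-21.48, 121.26], [-71.46, 75.88], [10.55, 141.38], [-63.04, 243.04], [13.31, 113.54], [-168.57, 168.57]. Speed limits (degrees/s): [147.25, 147.25, 180, 180, 180, 180, 180].

## Interface

Orientations are given as a 3x3 rotation matrix whose columns are the frame's x, y, z axes.
In Python, from workcell import ctrl gives the robot as it stands. The module is installed in compiled form; this text tells all that it offers.
- The arm moves only by the tool step_arm, never from a script. Its arguments are lists of equal length, an entry for each row: "jaw": the gripper command: -1 is fully open, 1 is shut, values between are in proportion; "translation": the shift along the tool's x, y, z in cm, a list of three; "yaw": the turn about the tool's z in degrees. In form: {"jaw": [jaw, ...], "translation": [[tx, ty, tz], ...], "yaw": [yaw, ...]}. A call has 1 to 20 rows; each row is the pose to reach, as a shift and turn from the pose commanded when the call began, along the tool's axes at that moment; what a row does not reach only later rows make up. A row lasts 1/12 s, in which the tool goes at most 41.7 mm and 7.16 degrees, less where a joint would pass 70% of its speed; a pose out of reach is approached as far as the arm can. A call with a gripper value outside its range is refused whole. The fingers move at their own pace and stop on an object; "force" is the grip in N (left out, the last holds). Time passes only in rows, so rows that repeat a pose let the fingers close. It gives the time, the measured TCP pose, the force, the opening and the grip force at its end, in the units of the state.
- ctrl.get_obs(): the state, without advancing time (a new reading comes with each control period).
- ctrl.snapshot(name): name is "scene" or "top" or "wrist"; returns the picture (480x640x3 uint8, blue, green, red); there is no depth.
- ctrl.camera_model(name): a dict with "camera_matrix" (3x3 intrinsics, pixels), "xyz" and "orientation" of the camera in the world. Camera axes: x right, y down, z forward; pixel columns grow to the right and rows downward; lengths in m; the calibration is good to about 2 mm. A picture is of the moment at which its call begins: read the wrist's pose just before it. camera_model takes no time and is no camera call; for the wrist camera it gives the pose at the moment of the call.
- ctrl.sign_off(): hands the job in; it is judged then, once.
The state is a dict: "t": time; "joint_positions": joint angles; "joint_velocities": joint speeds; "joint_efforts": joint torques, N m; "eef_pos": TCP position; "tcp_rot": TCP orientation; "contact_force": force on the tool from outside, world axes, zero at the start; "torque": the same for the moment, N m; "gripper_width": finger opening in m; "gripper_force": force on a finger pad.
Only numpy, scipy, OpenCV 4.12 (cv2) and the standard library are available. Lean on these libraries where they do the work, as an engineer would, in place of code of your own. Each camera call takes 0.05 s, during which the arm holds its last target. There are 200 camera calls.

## Task

The outer ring of sample tubes has been read and the inner ring comes next. Pull up the spring plunger on the reader's sleeve, slide the sleeve along the boom towards the carousel's axis and let the pin drop fully home in the next hole, and turn the carousel exactly one place clockwise (seen from above) so that it rests in its detent with an inner-ring tube under the reader. Let go of everything and leave the other things on the bench where they are.

Things in the scene. Friction and masses are not known exactly. Their poses are not given: they have to be found in the camera images.
- station: Tube-reading station, fixed: grey base plate 12 mm thick, 280 mm square under the carousel. Origin on the carousel's axis on the table; z up; +y runs from the axis out along the boom to the column, 315 mm off (clamp top at 201 mm height). Boom: level 25 mm square steel tube above the +y axis, 75 to 290 mm from the axis, top at 187.5 mm.
- sleeve (a joint): Position (m) of the reader's sleeve, a 36 x 36 x 100 mm block on the boom, top 193 mm above the table; it slides with 2 to 4 N, 5 to 8 N with the pin riding. 0 at the start, in the outer-ring hole (1 mm play); grows inwards (station -y); stops at +-0.058. Next hole inwards: hidden under the sleeve, somewhere from 0.041 to 0.049, varying. Parking hole the other way, at -0.050.
- plunger (a joint): Lift (m) of the upright spring plunger in the middle of the sleeve: 0 = pin home in a hole, 0.007 = pin riding on the tube, 0.011 = fully up. Its spring pushes down with 8 N at 0, 16 N at 0.011. The flat-ended 8 mm pin drops only within about 1 mm of a hole's middle. Let go between holes it rides, and snaps down when the sleeve slides slowly over a hole, stopping the sleeve.
- knob (a point): Centre (half-way up) of the plunger's black knurled round knob, 26 mm in diameter, 25 mm high, upright; 220.5 mm above the table with the pin home. Beneath it a nut 22 mm wide, top 7 mm above the sleeve. Moving the knob sideways carries the sleeve along. Axes as the station's.
- reader (a point): Centre of the window under the black 46 x 46 x 30 mm reader head, which hangs from the sleeve 60 mm nearer the carousel's axis than the knob; 120.5 mm above the table, 22 mm above the tube caps.
- carousel (a joint): Angle (rad) of the carousel, clockwise positive seen from above; near 0 at the start. A spring detent holds it every 30 degrees (0.5236 rad); the next place is 0.5236. At a post it takes about 3 to 7 N to push it on; from about 0.35 it runs into the next detent by itself.
- axis (a point): Carousel axis at the top of its upper disc, 68 mm above the table. Two grey discs 252 mm in diameter carry capped tubes (20 mm caps, tops at 98 mm): 12 on a ring of 95 mm radius, every 30 degrees, and 6 on a ring of 50 mm radius, every 60 degrees; the aluminium hub, 36 mm wide, rises to 85 mm.
- next_tube (a point): Centre of the cap's top of the inner-ring tube that has to come under the reader: at the start 30 degrees anticlockwise of the boom, 50 mm from the axis, 98 mm above the table.
- post0 (a point): Middle (half-way up) of one of four upright aluminium finger posts on the carousel's rim, for pushing it round: 12 mm in diameter, 40 mm high, from 68 to 108 mm above the table, 117 mm from the axis; this one starts 15 degrees anticlockwise from the station's +x axis.
- post1 (a point): Middle (half-way up) of one of four upright aluminium finger posts on the carousel's rim, for pushing it round: 12 mm in diameter, 40 mm high, from 68 to 108 mm above the table, 117 mm from the axis; this one starts 105 degrees anticlockwise from the station's +x axis.
- post2 (a point): Middle (half-way up) of one of four upright aluminium finger posts on the carousel's rim, for pushing it round: 12 mm in diameter, 40 mm high, from 68 to 108 mm above the table, 117 mm from the axis; this one starts 195 degrees anticlockwise from the station's +x axis.
- post3 (a point): Middle (half-way up) of one of four upright aluminium finger posts on the carousel's rim, for pushing it round: 12 mm in diameter, 40 mm high, from 68 to 108 mm above the table, 117 mm from the axis; this one starts 285 degrees anticlockwise from the station's +x axis.
- plate_rack: Bystander, to be left alone: yellow PCR plate rack, 127 x 85 x 30 mm. Origin at the centre of its underside.
- tip_box: Bystander, to be left alone: pipette tip box, 126 x 86 x 70 mm. Origin at the centre of its underside.
- reagent: Bystander, to be left alone: reagent bottle, 64 mm wide, 140 mm high. Origin at the centre of its underside.
- lotion: Bystander, to be left alone: bottle, 60 mm wide, 160 mm high. Origin at the centre of its underside.
- spare_jar: Bystander, to be left alone: small jar, 36 mm wide, 45 mm high, on the station's tongue beneath the boom. Origin at the centre of its underside.
- label_roll: Bystander, to be left alone: roll of labels, 44 mm wide, 24 mm high, on the station's tongue beneath the boom. Origin at the centre of its underside.
- tube_stand: Bystander, to be left alone: white block with three capped tubes, 90 x 50 x 64 mm. Origin at the centre of its underside.

How it is judged (in metres and radians):
On the way:
1. the plunger has been pulled up out of its hole (value of joint plunger above 0.005 m), for 0.1 s.
At the end, for the whole second after the job is handed in: The pin is down in the inner-ring hole (lift under 2 mm, sleeve 38 to 52 mm in), the carousel rests one place clockwise (0.5236 within 0.06 rad), the reader is within 10 mm of the middle of the next tube's cap seen from above, and sleeve and carousel are still (value of joint plunger below 0.002 m and value of joint sleeve between 0.038 and 0.052 m and value of joint carousel between 0.4636 and 0.5836 rad and horizontal distance between reader and next_tube below 0.01 m and velocity of joint carousel between -0.05 and 0.05 rad/s and velocity of joint sleeve between -0.01 and 0.01 m/s); the robot touches nothing.
It fails at once if a bystander was shifted more than 15 mm (distance of any of plate_rack, tip_box, reagent, lotion, spare_jar, label_roll, tube_stand from where it was at the start of the episode above 0.015 m).
It also fails if it takes over 45 s, if anything falls off the work surface, if the arm or the gripper's body presses on something with over 40 N, if the wrist force passes 120 N, or if a joint passes its speed limit or range.

## Working session

There is one attempt and no reset: what is moved stays moved. The work goes in short steps, Python scripts to look and compute and a tool call to move; the robot and the scene stay as the last step left them, time stands still between calls to the robot, and variables do not carry over. Pictures are saved under pics/ and viewed, at most 10 in all, crops included, and the job is handed in when it is done.

Besides the shell and the picture viewer there is one more tool, called after ">>>" as name(argument=value, ...), one argument or row to a line, values as JSON. step_arm: Moves the arm, as the interface text tells. Its arguments: {"type":"object","properties":{"jaw":{"type":"array","items":{"type":"number"}},"translation":{"type":"array","items":{"type":"array","items":{"type":"number"}}},"yaw":{"type":"array","items":{"type":"number"}},"force":{"type":"number"}},"required":["jaw","translation","yaw"]}

```bash
mkdir -p pics; python3 - <<'E'
from workcell import ctrl
import cv2,numpy as np
for n in("scene","top"):
    cv2.imwrite(f"pics/{n}0.png",ctrl.snapshot(n)); m=ctrl.camera_model(n)
    print(n,np.round(m["camera_matrix"],1).tolist(),np.round(m["xyz"],4),np.round(m["orientation"],4).tolist())
o=ctrl.get_obs();print(o["t"],o["eef_pos"],np.round(o["tcp_rot"],3).tolist(),o["gripper_width"])
E
```

```text
scene [[499.4, 0.0, 323.8], [0.0, 499.4, 239.1], [0.0, 0.0, 1.0]] [1.2231 0.246  1.284 ] [[-0.321, 0.8043, -0.5], [0.9469, 0.2643, -0.1828], [-0.0149, -0.5322, -0.8465]]
top [[561.4, 0.0, 326.0], [0.0, 561.4, 235.1], [0.0, 0.0, 1.0]] [ 0.4407 -0.0048  1.8455] [[0.0226, -0.9974, 0.0679], [-0.9997, -0.0227, -0.0001], [0.0017, -0.0679, -0.9977]]
0.1 [0.15674134 0.63025546 0.23048316] [[-0.97, 0.241, -0.0], [0.241, 0.97, -0.002], [-0.0, -0.002, -1.0]] 0.08564594738504473
```

View pics/top0.png

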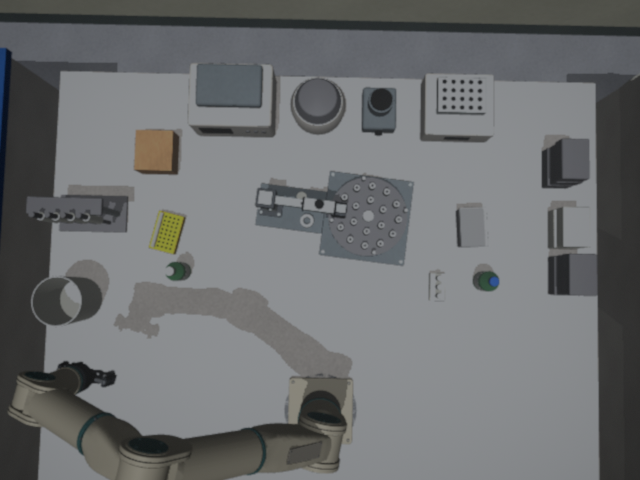

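View pics/scene0.png

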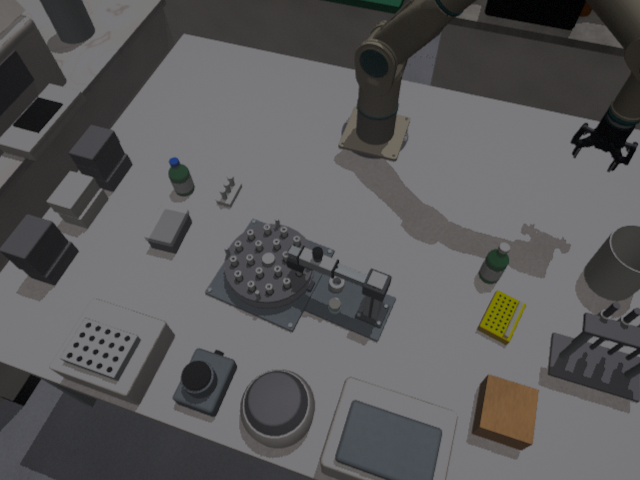

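The top view shows the hub at about (369,216), the knob at (319,203) and the column clamp at (265,198). The boom runs image-left, which is world +y. I'll cast rays to get the station's pose.

```bash
cat > h.py <<'E'
from workcell import ctrl
import numpy as np,cv2
def ray(m,u,v,z):
    d=np.array(m["orientation"])@np.linalg.solve(m["camera_matrix"],[u,v,1.]);p=np.array(m["xyz"]);return p+d*(z-p[2])/d[2]
def proj(m,P):
    q=np.array(m["orientation"]).T@(np.array(P)-m["xyz"]);q=np.array(m["camera_matrix"])@q;return q[:2]/q[2]
E
python3 - <<'E'
from h import *
m=ctrl.camera_model("top");s=ctrl.camera_model("scene")
for n,mm,u,v,z in [("hub",m,369,216,.085),("knob",m,319,203,.233),("clamp",m,265,198,.201),("c1",m,333,172,.012),("c2",m,413,184,.012),("c3",m,403,264,.012),("c4",m,321,252,.012),("hubS",s,268,259,.085),("knobS",s,317,250,.233),("clampS",s,377,279,.201)]:
    print(n,ray(mm,u,v,z).round(4))
cv2.imwrite("pics/t1.png",cv2.resize(cv2.imread("pics/top0.png")[150:280,240:430],None,fx=4,fy=4,interpolation=cv2.INTER_CUBIC))
E
```

```text
hub [ 0.624  -0.1392  0.085 ]
knob [0.643  0.0172 0.233 ]
clamp [0.6582 0.1772 0.201 ]
c1 [ 0.7747 -0.0235  0.012 ]
c2 [ 0.7408 -0.2879  0.012 ]
c3 [ 0.4768 -0.2585  0.012 ]
c4 [0.5099 0.0099 0.012 ]
hubS [ 0.625  -0.1389  0.085 ]
knobS [0.6375 0.0134 0.233 ]
clampS [0.6517 0.1721 0.201 ]
```

View pics/t1.png

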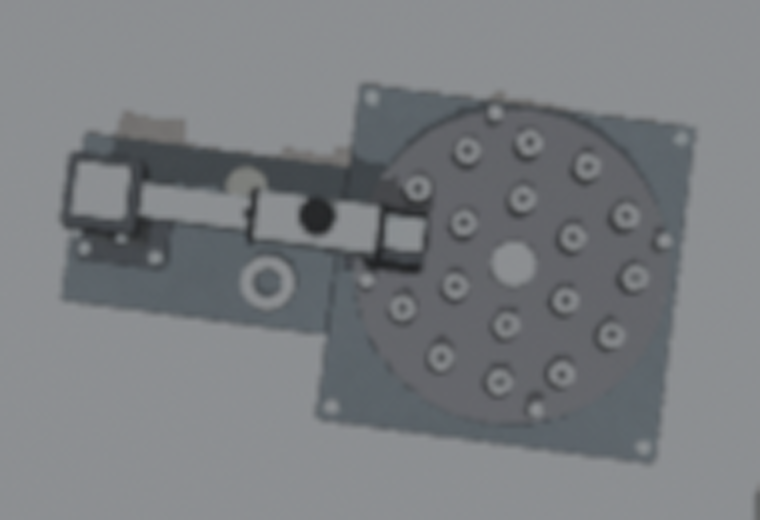

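The crop fits: hub (513,263), knob (317,216), posts at (495,112), (367,279), (537,409) and (664,240). That puts the axis at about (0.6245,-0.139), station +y at about 7° from world +y towards +x, and the knob near (0.641,0.015). I'll move above the knob next.

>>> step_arm(
  jaw=[-1,-1,-1,-1,-1,-1,-1,-1,-1,-1,-1,-1,-1,-1,-1,-1,-1,-1,-1,-1],
  translation=[
    [0,0,-4],
    [-3,-2.4,-8],
    [-6.2,-4.8,-8],
    [-9.3,-7.2,-8],
    [-12.4,-9.6,-8],
    [-15.5,-12,-8],
    [-18.6,-14.4,-8],
    [-21.7,-16.8,-8],
    [-24.8,-19.2,-8],
    [-27.9,-21.6,-8],
    [-31,-24,-8],
    [-34.1,-26.4,-8],
    [-37.2,-28.8,-8],
    [-40.3,-31.2,-8],
    [-43.4,-33.6,-8],
    [-46.5,-36,-8],
    [-49.6,-38.4,-8],
    [-52.7,-40.8,-8],
    [-55.8,-43.2,-8],
    [-58.9,-45.6,-8],
  ],
  yaw=[0,0,0,0,0,0,0,-1,-2,-3,-4,-5,-6,-7,-7,-7,-7,-7,-7,-7],
)

```text
t: 1.77
eef_pos: [0.619, 0.0444, 0.3109]
tcp_rot: [[-0.993, 0.121, -0.001], [0.121, 0.993, 0.0], [0.001, -0.0, -1.0]]
contact_force: [1.8, 0.2, 0.4]
gripper_width: 0.0856
gripper_force: 0.0
```

```bash
python3 - <<'E'
from h import *
o=ctrl.get_obs();m=ctrl.camera_model("wrist");im=ctrl.snapshot("wrist");cv2.imwrite("pics/w1.png",im)
print(o["t"],o["eef_pos"],np.round(o["tcp_rot"],3).tolist(),o["contact_force"],m["xyz"],m["camera_matrix"][0])
print(np.round(m["orientation"],3).tolist(),[proj(m,p).round() for p in([.642,.015,.233],[.6245,-.139,.085])])
E
```

```text
1.7667 [0.61899134 0.0444111  0.31091769] [[-0.993, 0.121, -0.001], [0.121, 0.993, 0.0], [0.001, -0.0, -1.0]] [1.75999807 0.21012243 0.35036058] [0.55301288 0.05289341 0.45330863] [348.47698253   0.         319.60771813]
[[0.12, 0.959, 0.258], [0.993, -0.116, -0.031], [-0.0, 0.26, -0.966]] [array([280., 287.]), array([153., 235.])]
```

View pics/w1.png

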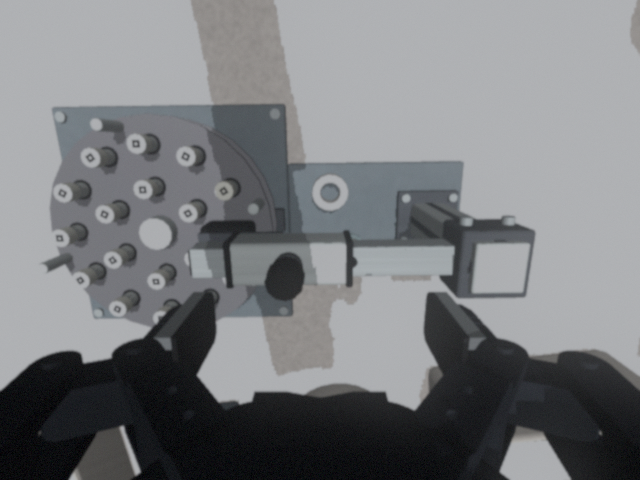

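The wrist view shows the boom horizontal in the image, so the yaw is right. The knob is near (285,277), with its top face the lower part of the blob, and the hub is at (156,234). I'll measure both.

```bash
python3 - <<'E'
from h import *
m=ctrl.camera_model("wrist");im=cv2.imread("pics/w1.png")
g=im.max(2)
mk=(g<45).astype(np.uint8)[236:310,255:320]
n,l,st,c=cv2.connectedComponentsWithStats(mk);i=1+np.argmax(st[1:,4]);x,y,w,h,a=st[i];print("knob bbox",x+255,y+236,w,h,a)
rows=[(r+236,np.flatnonzero(l[r]==i).min()+255,np.flatnonzero(l[r]==i).max()+255) for r in range(y,y+h,3)];print(rows)
bot=y+236+h; r=13/(.453-.233)*348.5/1000*.5*2/1.0
print("rpx",r)
print("bottom edge pt z.233",ray(m,x+255+w/2,bot,.233),"hub",ray(m,156,234,.085))
for p in([.642,.015,.233],[.642,.015,.208]):print(proj(m,p))
E
```

```text
knob bbox 266 257 36 35 520
[(257, np.int64(285), np.int64(286)), (260, np.int64(277), np.int64(295)), (263, np.int64(275), np.int64(297)), (266, np.int64(272), np.int64(298)), (269, np.int64(271), np.int64(300)), (272, np.int64(269), np.int64(300)), (275, np.int64(268), np.int64(299)), (278, np.int64(268), np.int64(298)), (281, np.int64(266), np.int64(286)), (284, np.int64(267), np.int64(286)), (287, np.int64(268), np.int64(277)), (290, np.int64(270), np.int64(270))]
rpx 20.59318181818182
bottom edge pt z.233 [0.65072007 0.0061764  0.233     ] hub [ 0.62831562 -0.14799423  0.085     ]
[294.87777884 278.64010478]
[297.42750338 266.05761229]
```

The arm was still settling during that picture, so I'll measure again now that it's at rest.

```bash
python3 - <<'E'
from h import *
o=ctrl.get_obs();m=ctrl.camera_model("wrist");im=ctrl.snapshot("wrist");cv2.imwrite("pics/w2.png",im)
print(o["t"],o["eef_pos"],o["joint_velocities"].round(2) if hasattr(o["joint_velocities"],'round') else o["joint_velocities"])
u,v=proj(m,[.642,.015,.233]).astype(int);print(u,v)
c=im[v-60:v+60,u-80:u+80];cv2.imwrite("pics/w2c.png",cv2.resize(c,None,fx=5,fy=5,interpolation=cv2.INTER_CUBIC))
mk=(im.max(2)<60).astype(np.uint8)[v-32:v+32,u-40:u+40]
n,l,st,ce=cv2.connectedComponentsWithStats(mk);print(st+np.array([u-40,v-32,0,0,0]))
p=proj(m,[.6245,-.139,.085]).astype(int);print("hub pred",p)
g=im.min(2)[p[1]-30:p[1]+30,p[0]-30:p[0]+30];n,l,st,ce=cv2.connectedComponentsWithStats((g>170).astype(np.uint8));i=1+np.argmax(st[1:,4]);print(st[i],ce[i]+p-30,ray(m,*(ce[i]+p-30),.085))
E
```

```text
1.8167 [0.62355024 0.03435688 0.3106785 ] [-2.15 -2.7   1.76  5.88  1.84 -1.18 -7.57]
294 278
[[ 254  246   80   64 3819]
 [ 280  246   38   46 1300]
 [ 304  246    1    1    1]]
hub pred [163 229]
[ 18  16  29  28 638] [165.03918495 228.48589342] [ 0.62352731 -0.13662085  0.085     ]
```

View pics/w2c.png

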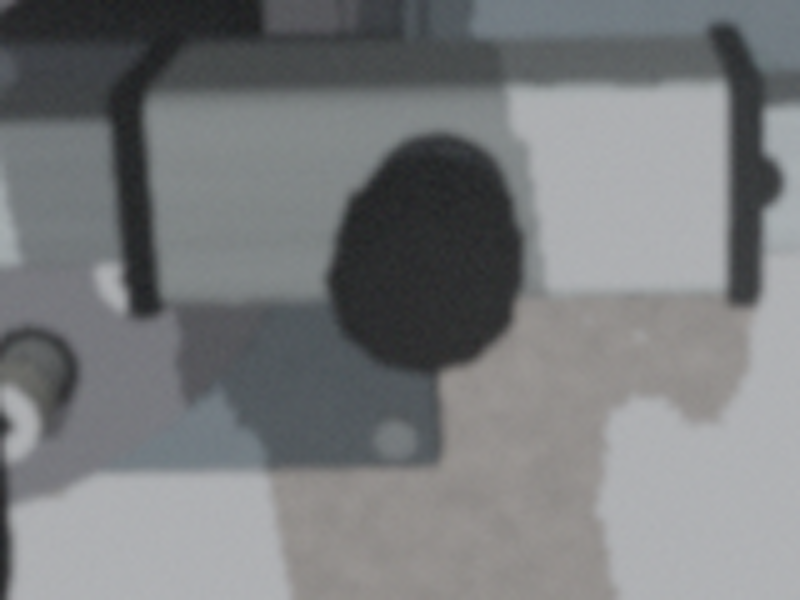

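The crop shows the knob's top circle centred near crop (424,278), which is image (298.8,273.6). The hub agrees with the top view.

```bash
python3 - <<'E'
from h import *
o=ctrl.get_obs();m=ctrl.camera_model("wrist")
print(o["eef_pos"],np.round(o["tcp_rot"],4).tolist());k=ray(m,298.8,273.6,.233);print(k)
im=cv2.imread("pics/w2.png");a=np.array([.6242,-.138])
for d in(6.5,7.0,7.5):
    t=np.radians(d);print(d,a+.155*np.array([np.sin(t),np.cos(t)]))
print("tool delta",np.array(o["tcp_rot"]).T@(k-o["eef_pos"]))
E
```

```text
[0.62116593 0.03739985 0.31044693] [[-0.9913, 0.1317, 0.0014], [0.1317, 0.9913, -0.0059], [-0.0022, -0.0056, -1.0]]
[0.63602996 0.02135461 0.233     ]
6.5 [0.6417465  0.01600364]
7.0 [0.64308975 0.01584465]
7.5 [0.64443156 0.01567395]
tool delta [-0.01667878 -0.01351167  0.07756075]
```

>>> step_arm(
  jaw=[-0.4,-0.4,-0.4,-0.4,-0.4,-0.4,-0.4,-0.4],
  translation=[
    [-1,-1.5,0],
    [-2,-3,0],
    [-2,-3,0],
    [-2,-3,0],
    [-2,-3,0],
    [-2,-3,0],
    [-2,-3,0],
    [-2,-3,0],
  ],
  yaw=[0,0,0,0,0,0,0,0],
)

```text
t: 2.53
eef_pos: [0.6343, 0.0149, 0.3114]
tcp_rot: [[-0.993, 0.12, -0.0], [0.12, 0.993, 0.0], [0.0, 0.0, -1.0]]
contact_force: [-0.2, 0.5, 0.4]
gripper_width: 0.0596
gripper_force: 0.0
```

```bash
python3 - <<'E'
from h import *
o=ctrl.get_obs();m=ctrl.camera_model("wrist");im=ctrl.snapshot("wrist");o2=ctrl.get_obs()
print(o["eef_pos"],o2["eef_pos"],np.round(o["tcp_rot"],4).tolist(),o["gripper_width"])
u,v=proj(m,[.642,.015,.233]).astype(int);print(u,v,"hub pred",proj(m,[.6242,-.138,.085]))
c=im[v-60:v+60,u-80:u+80];cv2.imwrite("pics/w3c.png",cv2.resize(c,None,fx=5,fy=5,interpolation=cv2.INTER_CUBIC))
np.save("w3.npy",m,allow_pickle=True);cv2.imwrite("pics/w3.png",im)
E
```

```text
[0.63431028 0.01494463 0.31137578] [0.63442071 0.01469701 0.31141284] [[-0.9928, 0.12, -0.0001], [0.12, 0.9928, 0.0004], [0.0002, 0.0004, -1.0]] 0.059602672834157364
320 260 hub pred [177.01257567 216.94868602]
```

View pics/w3c.png

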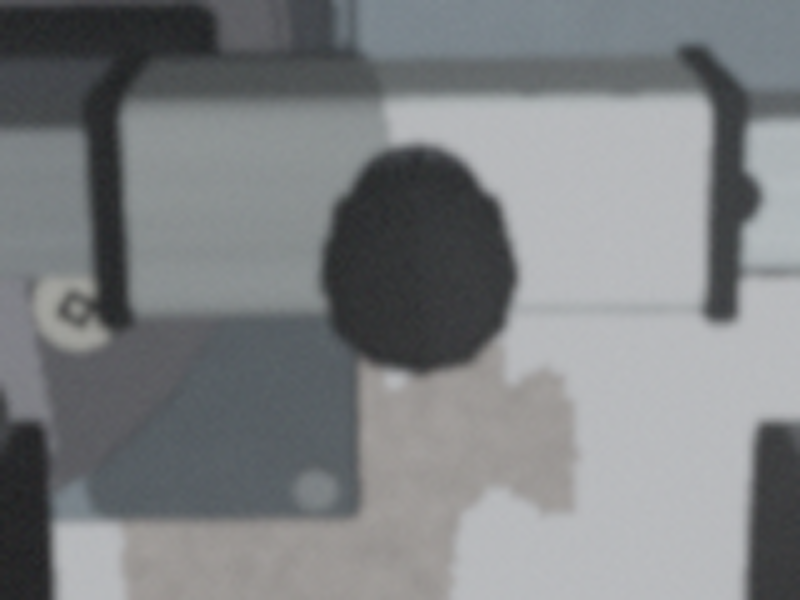

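The knob's top circle is centred at crop (420,278), image (324,255.6), so the knob is at about (0.640,0.017). That agrees with the axis + 155 mm estimate. I'll descend and grip.

>>> step_arm(
  jaw=[-0.4,-0.4,-0.4,-0.4,-0.4,-0.4,-0.4,-0.4,0.8,0.8,0.8,0.8,0.8,0.8,0.8,0.8],
  translation=[
    [-0.6,0.3,0],
    [-0.6,0.3,2],
    [-0.6,0.3,5],
    [-0.6,0.3,8],
    [-0.6,0.3,10],
    [-0.6,0.3,10.8],
    [-0.6,0.3,10.8],
    [-0.6,0.3,10.8],
    [-0.6,0.3,10.8],
    [-0.6,0.3,10.8],
    [-0.6,0.3,10.8],
    [-0.6,0.3,10.8],
    [-0.6,0.3,10.8],
    [-0.6,0.3,10.8],
    [-0.6,0.3,10.8],
    [-0.6,0.3,10.8],
  ],
  yaw=[0,0,0,0,0,0,0,0,0,0,0,0,0,0,0,0],
  force=60,
)

```text
t: 3.92
eef_pos: [0.6419, 0.0162, 0.2051]
tcp_rot: [[-0.993, 0.121, 0.003], [0.121, 0.993, 0.0], [-0.003, 0.001, -1.0]]
contact_force: [-0.2, 1.3, 7.1]
gripper_width: 0.0239
gripper_force: 58.6
```

>>> step_arm(
  jaw=[0.8,0.8,0.8,0.8,0.8,0.8],
  translation=[
    [0,0,-0.4],
    [0,0,-0.7],
    [0,0,-1.0],
    [0,0,-1.0],
    [0,0,-1.0],
    [0,0,-1.0],
  ],
  yaw=[0,0,0,0,0,0],
)

```text
t: 4.42
eef_pos: [0.6417, 0.0162, 0.2116]
tcp_rot: [[-0.993, 0.121, 0.001], [0.121, 0.993, -0.0], [-0.001, -0.0, -1.0]]
contact_force: [7.1, -0.3, -12.9]
gripper_width: 0.0244
gripper_force: 59.5
```

The plunger is up about 6.5 mm. I'll lift a bit more and slide inwards 35 mm.

>>> step_arm(
  jaw=[0.8,0.8,0.8,0.8,0.8,0.8,0.8,0.8,0.8,0.8,0.8,0.8,0.8,0.8],
  translation=[
    [0,0,-0.2],
    [0,0,-0.3],
    [0,0,-0.3],
    [0,-0.2,-0.3],
    [0,-0.5,-0.3],
    [0,-0.9,-0.3],
    [0,-1.3,-0.3],
    [0,-1.8,-0.3],
    [0,-2.3,-0.3],
    [0,-2.8,-0.3],
    [0,-3.2,-0.3],
    [0,-3.5,-0.3],
    [0,-3.5,-0.3],
    [0,-3.5,-0.3],
  ],
  yaw=[0,0,0,0,0,0,0,0,0,0,0,0,0,0],
)

```text
t: 5.58
eef_pos: [0.6378, -0.0185, 0.2143]
tcp_rot: [[-0.993, 0.121, 0.001], [0.121, 0.993, -0.0], [-0.001, 0.0, -1.0]]
contact_force: [8.3, -0.8, -15.6]
gripper_width: 0.0243
gripper_force: 59.6
```

>>> step_arm(
  jaw=[0.8,0.8,0.8,0.3,0.3,0.3,0.3,0.3],
  translation=[
    [0,0,0.3],
    [0,0,0.5],
    [0,0,0.5],
    [0,0,0.5],
    [0,0,0.5],
    [0,0,0.5],
    [0,0,0.5],
    [0,0,0.5],
  ],
  yaw=[0,0,0,0,0,0,0,0],
)

```text
t: 6.25
eef_pos: [0.6363, -0.0187, 0.2115]
tcp_rot: [[-0.993, 0.121, -0.0], [0.121, 0.993, -0.0], [0.0, -0.0, -1.0]]
contact_force: [1.2, -0.2, -0.6]
gripper_width: 0.03
gripper_force: 0.0
```

>>> step_arm(
  jaw=[0.3,0.3,0.3,0.3,0.3,0.3,0.3,0.3,0.3,0.3,0.3,0.3,0.3,0.3,0.3,0.3],
  translation=[
    [0,-0.1,0],
    [0,-0.2,0],
    [0,-0.25,0],
    [0,-0.3,0],
    [0,-0.35,0],
    [0,-0.4,0],
    [0,-0.45,0],
    [0,-0.5,0],
    [0,-0.55,0],
    [0,-0.6,0],
    [0,-0.65,0],
    [0,-0.7,0],
    [0,-0.75,0],
    [0,-0.8,0],
    [0,-0.85,0],
    [0,-0.9,0],
  ],
  yaw=[0,0,0,0,0,0,0,0,0,0,0,0,0,0,0,0],
)

```text
t: 7.58
eef_pos: [0.6354, -0.0273, 0.2109]
tcp_rot: [[-0.993, 0.121, -0.001], [0.121, 0.993, 0.0], [0.001, -0.0, -1.0]]
contact_force: [0.3, 2.1, -2.2]
gripper_width: 0.0299
gripper_force: 1.3
```

>>> step_arm(
  jaw=[0.3,0.3,0.3,0.3,0.3,0.3],
  translation=[
    [0,-0.05,0],
    [0,-0.1,0],
    [0,-0.15,0],
    [0,-0.2,0],
    [0,-0.25,0],
    [0,-0.3,0],
  ],
  yaw=[0,0,0,0,0,0],
)

```text
t: 8.08
eef_pos: [0.6353, -0.028, 0.2109]
tcp_rot: [[-0.993, 0.12, -0.0], [0.12, 0.993, 0.003], [0.001, 0.003, -1.0]]
contact_force: [1.5, 8.3, -3.7]
gripper_width: 0.0298
gripper_force: 4.0
```

>>> step_arm(
  jaw=[0.3,0.3,0.3,0.3,0.3,0.3],
  translation=[
    [0,-0.05,0],
    [0,-0.1,0],
    [0,-0.15,0],
    [0,-0.2,0],
    [0,-0.25,0],
    [0,-0.3,0],
  ],
  yaw=[0,0,0,0,0,0],
)

```text
t: 8.58
eef_pos: [0.6353, -0.0282, 0.2109]
tcp_rot: [[-0.993, 0.118, 0.0], [0.118, 0.993, 0.006], [0.0, 0.006, -1.0]]
contact_force: [2.0, 11.8, -3.5]
gripper_width: 0.0302
gripper_force: 6.1
```

```bash
python3 - <<'E'
from h import *
m=ctrl.camera_model("wrist");im=ctrl.snapshot("wrist")
u,v=proj(m,[.636,-.03,.21]).astype(int);print(u,v)
c=im[v-90:v+70,u-120:u+120];cv2.imwrite("pics/w4c.png",cv2.resize(c,None,fx=3,fy=3,interpolation=cv2.INTER_CUBIC))
E
```

```text
314 301
```

View pics/w4c.png

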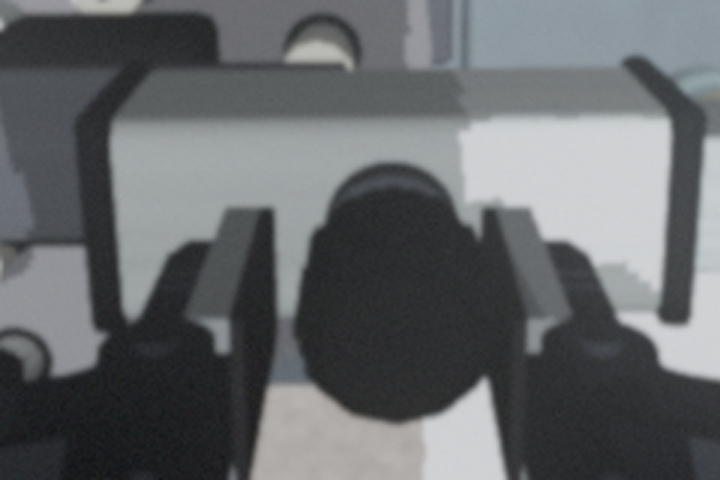

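The right pad bears on the knob and the sleeve has stopped at about 42 mm under about 12 N, which is more than the riding friction. The pin appears to have dropped. I'll back off, open, rise and check.

>>> step_arm(
  jaw=[0.3,0.3,0.3,-0.4,-0.4,-0.4,-0.4,-0.4,-0.4,-0.4,-0.4,-0.4,-0.4,-0.4],
  translation=[
    [0,0.4,0],
    [0,0.8,0],
    [0,0.8,0],
    [0,0.8,0],
    [0,0.8,0],
    [0,0.8,0],
    [0,0.8,-2],
    [0,0.8,-5],
    [0,0.8,-8],
    [0,0.8,-10],
    [0,0.8,-10],
    [0,0.8,-10],
    [0,0.8,-10],
    [0,0.8,-10],
  ],
  yaw=[0,0,0,0,0,0,0,0,0,0,0,0,0,0],
)

```text
t: 9.8
eef_pos: [0.6349, -0.0257, 0.3098]
tcp_rot: [[-0.993, 0.122, -0.003], [0.122, 0.993, -0.0], [0.003, -0.0, -1.0]]
contact_force: [0.5, -0.1, -0.9]
gripper_width: 0.0599
gripper_force: 0.0
```

```bash
python3 - <<'E'
from h import *
o=ctrl.get_obs();m=ctrl.camera_model("wrist");im=ctrl.snapshot("wrist");print(o["eef_pos"],np.round(o["tcp_rot"],3).tolist())
a=np.array([.6242,-.138]);s=np.array([.121,.993]);k=np.r_[a+s*(.155-.0425),.233]
u,v=proj(m,k).astype(int);print(u,v)
print("post2 top pred",[proj(m,np.r_[a+.117*np.array([-.993*np.cos(.2618)-.121*np.sin(.2618),.121*np.cos(.2618)-.993*np.sin(.2618)]),.108])])
w3=np.load("w3.npy",allow_pickle=True).item()
cv2.imwrite("pics/w5.png",im)
def blob(im,u,v):
    mk=(im.max(2)<70).astype(np.uint8)[v-45:v+40,u-32:u+36];n,l,st,ce=cv2.connectedComponentsWithStats(mk);i=1+np.argmax(st[1:,4]);return st[i]+np.array([u-32,v-45,0,0,0])
print("before",blob(cv2.imread("pics/w3.png"),324,256),"now",blob(im,u,v))
cv2.imwrite("pics/w5c.png",cv2.resize(im[v-60:v+60,u-80:u+80],None,fx=5,fy=5,interpolation=cv2.INTER_CUBIC))
E
```

```text
[ 0.63490367 -0.0256599   0.30975973] [[-0.993, 0.122, -0.003], [0.122, 0.993, -0.0], [0.003, -0.0, -1.0]]
318 254
post2 top pred [array([164.18345942,  96.83524782])]
before [ 305  230   37   44 1238] now [ 301  224   38   45 1291]
```

View pics/w5c.png

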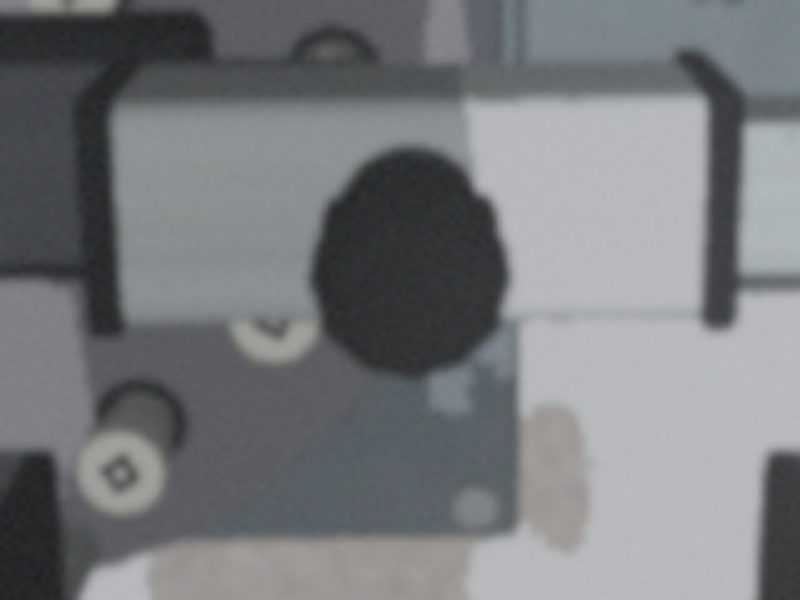

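The knob looks the same as when the pin was home (blob 45 px high, against 44 before), so the pin is in. Next I'll shut the fingers and go behind post2 for the carousel.

>>> step_arm(
  jaw=[1,1,1,1,1,1,1,1,1,1,1,1,1,1,1,1,1,1,1],
  translation=[
    [2,-3,0],
    [4,-6,0],
    [6,-9,0],
    [8,-12,0],
    [10,-15,0],
    [12,-18.5,0],
    [12,-18.5,0],
    [12,-18.5,0],
    [12,-18.5,0],
    [12,-18.5,4],
    [12,-18.5,8],
    [12,-18.5,12],
    [12,-18.5,15],
    [12,-18.5,18],
    [12,-18.5,20],
    [12,-18.5,22],
    [12,-18.5,22],
    [12,-18.5,22],
    [12,-18.5,22],
  ],
  yaw=[0,0,0,0,0,0,0,0,0,0,0,0,0,0,0,0,0,0,0],
)

```text
t: 11.43
eef_pos: [0.4954, -0.1939, 0.0918]
tcp_rot: [[-0.993, 0.12, 0.001], [0.12, 0.993, 0.0], [-0.001, 0.0, -1.0]]
contact_force: [0.3, -0.5, -0.7]
gripper_width: -0.0003
gripper_force: 0.0
```

```bash
python3 - <<'E'
from h import *
im=ctrl.snapshot("wrist");cv2.imwrite("pics/w6.png",im)
E
```

```text
(no output)
```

View pics/w6.png

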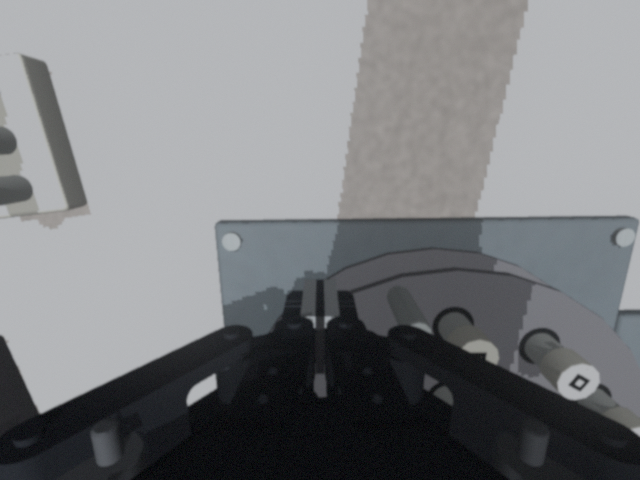

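Post2 stands at about (400,300), to the right of the closed fingers, with its middle level with the fingertips and clear of the caps. Now I'll push along +y.

>>> step_arm(
  jaw=[1,1,1,1,1,1,1,1,1,1,1,1,1,1,1,1,1],
  translation=[
    [0,0.6,0],
    [0,1.2,0],
    [0,1.7,0],
    [0,2.1,0],
    [0,2.5,0],
    [0,2.9,0],
    [0,3.3,0],
    [0,3.7,0],
    [0,4.1,0],
    [0,4.5,0],
    [0,4.9,0],
    [0,5.3,0],
    [0,5.7,0],
    [0,6.0,0],
    [0,6.3,0],
    [0,6.3,0],
    [0,6.3,0],
  ],
  yaw=[0,0,0,0,0,0,0,0,0,0,0,0,0,0,0,0,0],
)

```text
t: 12.9
eef_pos: [0.5023, -0.1317, 0.0913]
tcp_rot: [[-0.993, 0.121, 0.001], [0.121, 0.993, 0.0], [-0.0, 0.0, -1.0]]
contact_force: [0.0, 0.1, 0.2]
gripper_width: -0.0002
gripper_force: 0.0
```

```bash
cat > ca.py <<'E'
from h import *
# carousel angle from cap centres in the wrist/top view: show post positions in top image
im=ctrl.snapshot("top");m=ctrl.camera_model("top");a=np.array([.6242,-.138]);sx=np.array([.993,-.121]);sy=np.array([.121,.993])
g=cv2.cvtColor(im,cv2.COLOR_BGR2GRAY).astype(float);ts=np.radians(np.arange(-8,45,1));sc=[]
for t in ts:
    s=0
    for r,st,n,ph in((.095,30,12,0),(.05,60,6,0)):
        for k in range(n):
            ang=np.radians(90+(30 if r<.06 else 0)+st*k)-t
            u,v=proj(m,np.r_[a+r*(np.cos(ang)*sx+np.sin(ang)*sy),.098])
            if r<.06: s+=cv2.getRectSubPix(g.astype(np.float32),(3,3),(float(u),float(v))).mean()
    sc.append(s/6)
print(np.c_[np.degrees(ts),sc].round(0)[:, :].astype(int).tolist());o=ctrl.get_obs();print(o["t"],o["eef_pos"],o["contact_force"])
E
python3 ca.py
```

```text
[[-8, 74], [-7, 74], [-6, 74], [-5, 73], [-4, 73], [-3, 73], [-2, 73], [-1, 72], [0, 72], [1, 71], [2, 70], [3, 69], [4, 69], [5, 68], [6, 68], [7, 68], [8, 69], [9, 70], [10, 72], [11, 74], [12, 77], [13, 80], [14, 83], [15, 86], [16, 89], [17, 92], [18, 95], [19, 96], [20, 98], [21, 99], [22, 100], [23, 100], [24, 101], [25, 101], [26, 101], [27, 102], [28, 102], [29, 102], [30, 102], [31, 101], [32, 100], [33, 99], [34, 97], [35, 95], [36, 93], [37, 91], [38, 88], [39, 86], [40, 85], [41, 83], [42, 81], [43, 80], [44, 79]]
12.95 [ 0.50217889 -0.13201149  0.09134147] [ 0.42188304 -0.1244374   0.16462833]
```

The contact force is zero and the inner-ring score peaks at about 29°, so the carousel has run into the detent. I'll retreat and verify.

>>> step_arm(
  jaw=[1,1,1,1,1,1,1,1,1,1,1,1,1,1,1,1],
  translation=[
    [0,-0.8,0],
    [0,-1.5,0],
    [0,-1.5,0],
    [0,-1.5,-3],
    [0,-1.5,-6],
    [0,-1.5,-9],
    [0,-1.5,-12],
    [0,-1.5,-15],
    [0,-1.5,-18],
    [0,-1.5,-21],
    [0,-1.5,-23],
    [0,-1.5,-23],
    [0,-1.5,-23],
    [0,-1.5,-23],
    [0,-1.5,-23],
    [0,-1.5,-23],
  ],
  yaw=[0,0,0,0,0,0,0,0,0,0,0,0,0,0,0,0],
)

```text
t: 14.28
eef_pos: [0.4993, -0.1469, 0.32]
tcp_rot: [[-0.993, 0.122, -0.003], [0.122, 0.993, 0.001], [0.003, 0.0, -1.0]]
contact_force: [-0.4, 1.2, 0.2]
gripper_width: -0.0003
gripper_force: 0.0
```

```bash
python3 - <<'E'
from h import *
m=ctrl.camera_model("wrist");im=ctrl.snapshot("wrist");t=ctrl.snapshot("scene");o=ctrl.get_obs();print(o["t"],o["eef_pos"])
sm=ctrl.camera_model("scene");a=np.array([.6242,-.138]);sx=np.array([.993,-.121]);sy=np.array([.121,.993])
for th in(25,30,35):
  for n,mm in(("wrist",m),("scene",sm)):
    out=[]
    for p in(15,105,195,285):
        g=np.radians(p-th);out.append(proj(mm,np.r_[a+.117*(np.cos(g)*sx+np.sin(g)*sy),.108]).round().astype(int).tolist())
    print(th,n,out)
u,v=proj(sm,np.r_[a,.1]).astype(int)
w=cv2.resize(im,(640,480));s=cv2.resize(t[v-70:v+75,u-70:u+140],None,fx=3.8,fy=3.8,interpolation=cv2.INTER_CUBIC);print("scene crop origin",u-70,v-70)
cv2.imwrite("pics/s7.png",s)
E
```

```text
14.3833 [ 0.49966239 -0.14692327  0.32036465]
25 wrist [[322, 407], [441, 337], [362, 220], [237, 304]]
25 scene [[239, 286], [302, 277], [294, 226], [235, 234]]
30 wrist [[314, 405], [439, 345], [371, 222], [238, 295]]
30 scene [[237, 284], [299, 279], [296, 227], [238, 232]]
35 wrist [[306, 403], [435, 352], [381, 225], [240, 287]]
35 scene [[234, 282], [296, 282], [299, 229], [240, 229]]
scene crop origin 197 186
```

View pics/s7.png

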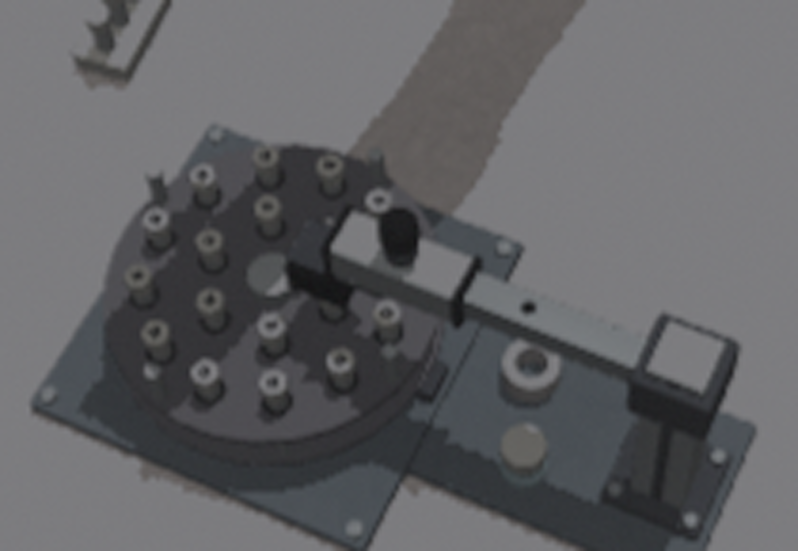

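The posts appear at scene pixels (238,233), (296,228) and (236,284). These match the 30° predictions to about 1 px, and the reader hangs over the inner-ring tube. Pin down, robot clear: handing in.

```bash
python3 -c "
from workcell import ctrl
print(ctrl.sign_off())"
```

```text
the job is handed in; nothing more can be done
None
```

I handed the job in after about 14.4 s of the 45 s allowed, but sign-off returned no verdict: the sleeve is about 42 mm in with the pin looking home in the inner-ring hole, the carousel is one place clockwise (about 30°) with an inner-ring tube under the reader, and the arm is clear.

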